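Fit the sample carousel on the autosampler's square spindle

TASK

Put the large sample carousel (the one with the bar handle) on the square drive spindle in the autosampler's well, fully home on its flange, and turn it so that its index lug points at the mark on the front of the deck. The spindle may have stopped at any angle, so find the fit by feel: do not force the carousel down or drop it, and leave it released and the other things on the bench where they are.

Things in the scene. Friction and masses are not known exactly. Their poses are not given: they have to be found in the camera images.
- carousel: Large sample carousel, loose, about 0.42 kg, white and grey plastic: upper plate 170 mm across, its top 50 mm above the underside, lower plate 160 mm across, a ring of 20 tube sleeves with rims 54 mm up. It stands on its underside on the bench. Origin: centre of the underside; z is up. In the underside's middle is a square socket, 22 mm wide (sides along x and y), 32 mm deep, chamfered.
- handle (a point): A point on the carousel's axis, 80 mm above its underside, in its bar handle: an upright slab 64 mm long (along the carousel's x), 16 mm thick (along its y), standing from 50 to 100 mm above the underside. Grip it across its thickness. Same axes as the carousel.
- lug (a point): The carousel's index lug, the only projection of the upper plate's rim: 12 mm wide, reaching 95 mm from the axis. This point lies on the carousel's -x side, 90 mm from its axis and 47 mm above its underside.
- sampler: Autosampler, immovable, its place varies: white housing 350 (x) by 280 mm (y), deck 100 mm high, in it a round well 210 mm across and 30 mm deep, centred 45 mm towards -x from the housing's centre. Behind the well (x 90 to 175 mm) a tower rises to 140 mm, with a needle arm parked over it, up to 222 mm. Origin: centre of the underside; -x is its front, z up.
- seat (a point): Where the centre of the carousel's underside belongs: on the spindle's vertical axis, on top of the round spindle flange (70 mm across), 78 mm above the bench and 22 mm below the deck. Fixed to the housing, with the housing's axes.
- spindle_tip (a point): Top of the spindle, 28 mm above the seat: steel, 20 mm square and 22 mm high, with a round cone on top (6 mm high, 19.6 to 13 mm across). The square's own angle is random and not reported. Unmatched, the carousel rests 22 mm above the seat on the square's corners; within about 0.1 rad of a match it goes down. The spindle turns with about 0.15 N m friction and stays where left.
- mark (a point): The index mark: a raised black line 18 mm long on the deck at the front (-x) edge of the well. This point lies 90 mm from the spindle's axis towards the mark, at deck height: seen from above, the lug's place when the carousel is set right. The carousel's yaw then equals the sampler's.
- small_carousel: Another carousel, not to be used: 126 mm across, 12 sleeves, a round knob 34 mm across, 82 mm high in all, loose, same materials. Origin: centre of the underside.
- tube_rack: White wire tube rack, loose, 112 mm (x) by 62 mm (y), 62 mm high, with three capped tubes up to 95 mm high. Origin: centre of the underside.
- spray_can: Green can, loose, 60 mm across and 190 mm high. Origin: centre of the underside.
- cap_jar: Brown glass jar with a white lid, loose, 72 mm across and 85 mm high. Origin: centre of the underside.
- reagent_bottle: White reagent bottle with a black cap, loose, 48 mm across and 75 mm high. Origin: centre of the underside.
Not all that is in view belongs to the job. What is shaped like the carousel but pink is not meant.

How it is judged:
By the outcome, as a careful person would: the job done as asked, in the order asked, and still so for the second after the job is handed in, with the robot touching nothing.
It also fails if it takes over 64 s, if anything falls off the work surface, if the arm or the gripper's body presses on something with over 40 N, if the wrist force passes 120 N, or if a joint passes its speed limit or range.

ROBOT

A 6-joint arm with a two-finger parallel gripper is mounted at the origin on the work surface. World frame = base frame: x ahead of the robot, y to its left, z up, the work surface at z = 0. Lengths are in mm, angles in rad, forces in N, time in s.
With the tool pointing down it reaches from about 275 to 775 mm from the base axis. Payload 14.6 kg.
Tool frame: the origin (TCP) lies at the very end of the fingers, on their centre line; the grasp point (between the pads) lies 19 mm behind it; z points along the fingers, y is the direction in which the jaws open and shut (so a half turn about z gives the same grasp; the last joint's range is limited). The gripper opens to 85 mm and grips with 20 to 120 N. Pads are 22 mm wide; open, the fingers measure 114 mm over their backs; the gripper's body (76 mm by 85 mm) begins 54 mm behind the grasp point. The pads swing forward as they close: fully open they stand 13 mm farther back than shut.
Start: joints at [-1.376, 0.263, -0.048, 1.259, 0, 1.415], TCP at [179.917, -493.212, 207.878] pointing down, gripper open.
Joint ranges: [-2.65, 2.65], [-0.89, 1.7], [-1.18, 1.37], [-2.13, 2.11], [-1.35, 1.29], [-3.14, 3.14]. Speed limits (rad/s): [1.89, 1.89, 2.57, 2.79, 3.14, 3.14].

INTERFACE

Orientations are given as [roll, pitch, yaw] about the fixed x, y, z axes, in that order (R = Rz(yaw) Ry(pitch) Rx(roll)).
In Python, from plant import sense, viewer, ticket gives the robot as it stands.
- The arm moves only by the tool servo_tool, never from a script. Its argument "targets" is text: rows parted by semicolons, each of 7 numbers parted by spaces: the turn, a rotation vector about the tool's x, y, z in degrees, then the shift along the tool's x, y, z in mm, then the opening, from 0 (shut) to 1 (fully open). In form: rx ry rz x y z hand; .... A call has 1 to 5 rows; each row is the pose to reach, as a shift and turn from the pose commanded when the call began, along the tool's axes at that moment; what a row does not reach only later rows make up. A row lasts 1/10 s, in which the tool goes at most 50 mm and 8.59 degrees, less where a joint would pass 70% of its speed; a pose out of reach is approached as far as the arm can. A call with a gripper value outside its range is refused whole. The fingers move at their own pace and stop on an object; "newtons" is the grip in N (left out, the last holds). Time passes only in rows, so rows that repeat a pose let the fingers close. It gives the time, the measured TCP pose, the force and the opening at its end, in the units of the state.
- sense(): the state, without advancing time (a new reading comes with each control period).
- viewer.camera(name): name is "scene" or "top" or "wrist"; returns a dict with "color" (420x560x3 uint8, red, green, blue), "fovy" (degrees; the focal length in pixels is half the picture's height over the tangent of half this angle, whatever the lens; pixels are square), "cx", "cy" (the principal point, pixels), "dist" ([k1, k2, p1, p2, k3] as OpenCV has them; the pictures are not rectified), "rvec" (rotation vector, rad) and "tvec" (3), from world to camera coordinates, as OpenCV has them; the wrist camera has in their place "mount" (4x4, takes a point from camera to tool coordinates, whose origin is the TCP and whose axes are the flange's). Camera axes: x right, y down, z forward; pixel columns grow to the right and rows downward; lengths in mm; the calibration is good to about 2 mm. A picture is of the moment at which its call begins: read the wrist's pose just before it. There is no depth.
- ticket.job_done(): hands the job in, once; it reports no verdict.
The state is a dict: "t": time; "joint_pos": joint angles; "joint_vel": joint speeds; "tau": joint torques, N m; "tcp_pos": TCP position; "eef_rot": TCP orientation; "contact_force": force on the tool from outside, world axes, zero at the start; "wrist_torque": the same for the moment, N m; "finger_gap": finger opening in mm.
Only numpy, scipy, OpenCV 4.12 (cv2) and the standard library are available. Lean on these libraries where they do the work, as an engineer would, in place of code of your own. Each camera call takes 0.05 s, during which the arm holds its last target.

## Working session

There is one attempt and no reset: what is moved stays moved. The work goes in short steps, Python scripts to look and compute and a tool call to move; the robot and the scene stay as the last step left them, time stands still between calls to the robot, and variables do not carry over. Pictures are saved under pics/ and viewed, and the job is handed in when it is done.

Besides the shell and the picture viewer there is one more tool, called after "Call:" by a JSON object that holds its "name" and its "arguments". servo_tool: Moves the arm, as the interface text tells. Its arguments: {"type":"object","properties":{"targets":{"type":"string"},"newtons":{"type":"number"}},"required":["targets"]}

```bash
ls; mkdir -p pics; python3 - <<'E'
from plant import sense, viewer
import cv2
print(sense())
for n in ("scene","top","wrist"):
    c=viewer.camera(n); cv2.imwrite(f"pics/a_{n}.png",c["color"][:,:,::-1]); print(n,{k:v for k,v in c.items() if k!="color"})
E
```

```text
pics
{'t': 0.0, 'joint_pos': array([-1.37630832e+00,  2.63531701e-01, -4.89067430e-02,  1.25939807e+00,
        7.33043576e-06,  1.41554562e+00]), 'joint_vel': array([-0.00033817, -0.00012147,  0.00071453, -0.00039498, -0.00087534,
       -0.0006002 ]), 'tau': array([-5.49427259e-04, -6.37618876e+01,  3.84569514e+01,  1.37555090e-02,
       -1.73171716e-04,  3.59305801e-06]), 'tcp_pos': array([ 179.85873328, -492.92905306,  207.43163952]), 'eef_rot': array([-3.14056611e+00, -1.68083677e-04,  3.49738617e-01]), 'contact_force': array([0.02770445, 0.7206348 , 0.31354065]), 'wrist_torque': array([-0.02660177, -0.00121419, -0.01195522]), 'finger_gap': 85.58619472762571}
scene {'fovy': 47.19577326002372, 'cx': 274.4251905532107, 'cy': 210.64201144416066, 'dist': array([-0.14075295,  0.        ,  0.        ,  0.        ,  0.        ]), 'rvec': array([ 1.38746997,  2.42568916, -0.66799508]), 'tvec': array([ 336.22774011, -255.24289665, 1558.78197382])}
top {'fovy': 43.558169587143894, 'cx': 285.3855117627289, 'cy': 208.85693058049222, 'dist': array([-0.20593218,  0.        ,  0.        ,  0.        ,  0.        ]), 'rvec': array([ 2.16781235, -2.22763721,  0.05430334]), 'tvec': array([ -92.89981114,  477.35669887, 1639.26427494])}
wrist {'fovy': 68.08047249374246, 'cx': 281.2110568199732, 'cy': 208.44846008497862, 'dist': array([-0.01992191,  0.        ,  0.        ,  0.        ,  0.        ]), 'mount': array([[-1.30331551e-04, -9.59411784e-01, -2.82008884e-01,
         7.16797354e+01],
       [ 9.99999903e-01, -6.13132214e-06, -4.41294875e-04,
        -4.27738079e-01],
       [ 4.21654416e-04, -2.82008914e-01,  9.59411692e-01,
        -1.65177478e+02],
       [ 0.00000000e+00,  0.00000000e+00,  0.00000000e+00,
         1.00000000e+00]])}
```

View pics/a_scene.png

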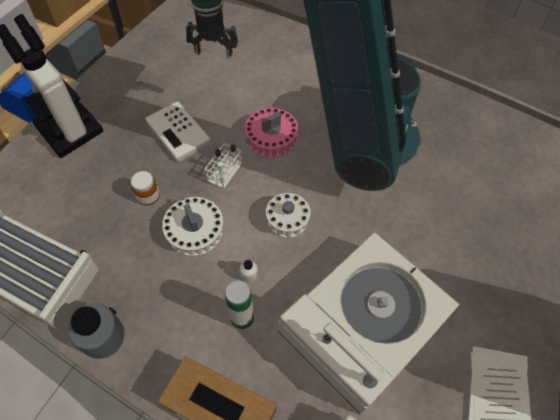

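View pics/a_top.png

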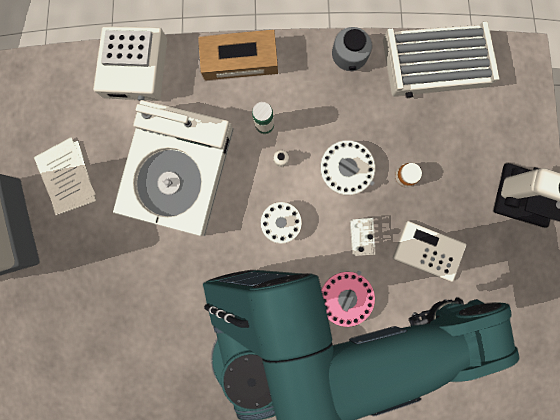

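View pics/a_wrist.png

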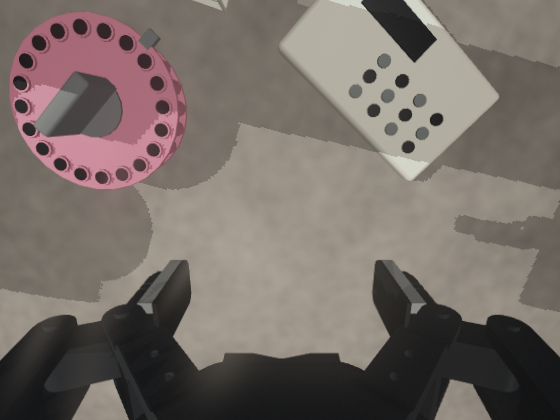

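Candidates in the top picture are a white carousel with bar handle at (348,167), a small carousel with a round knob at (281,222), and a pink one at (348,299). I choose (348,167) and check it in a close crop.

```bash
python3 - <<'E'
import cv2
t=cv2.imread("pics/a_top.png"); s=cv2.imread("pics/a_scene.png")
def crop(im,x0,y0,x1,y1,k,n): cv2.imwrite(n,cv2.resize(im[y0:y1,x0:x1],None,fx=k,fy=k,interpolation=cv2.INTER_CUBIC))
crop(t,310,130,390,205,8,"pics/b1.png")
crop(t,105,95,240,240,4,"pics/b2.png")
crop(s,150,185,235,265,7,"pics/b3.png")
crop(s,270,225,470,410,3,"pics/b4.png")
E
```

```text
(no output)
```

View pics/b1.png

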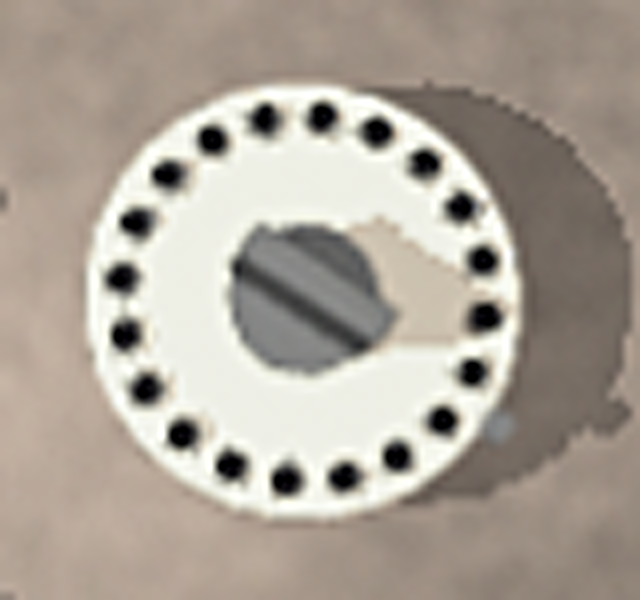

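View pics/b2.png

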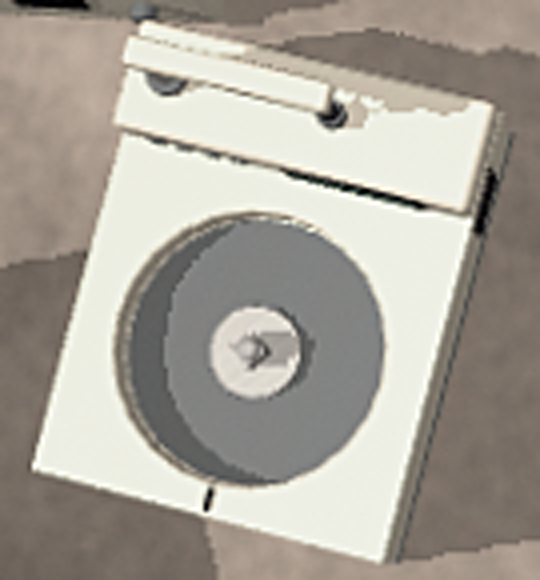

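View pics/b3.png

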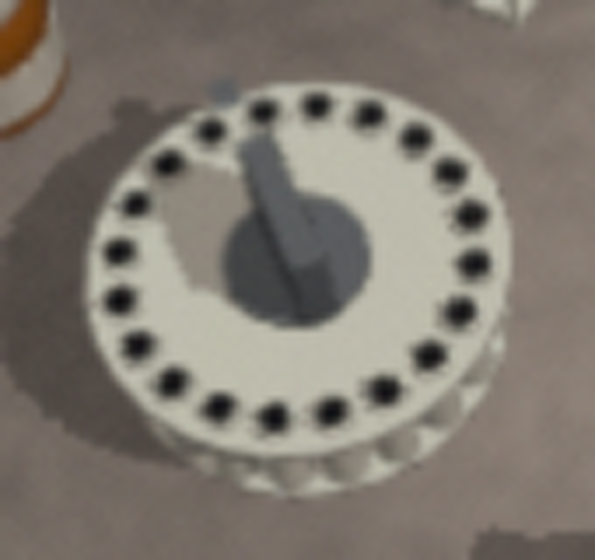

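View pics/b4.png

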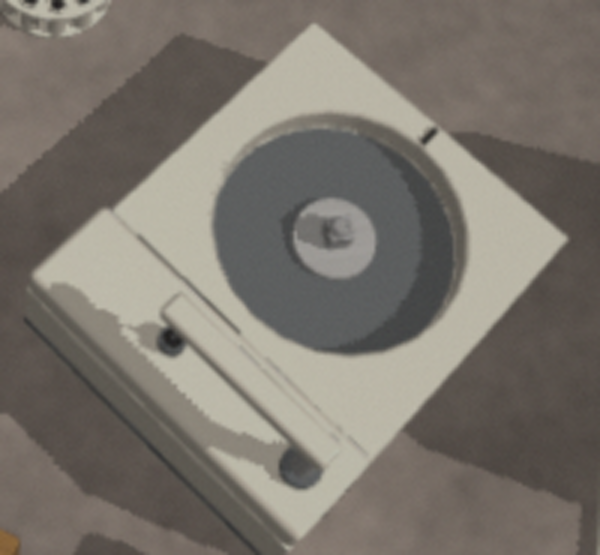

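```bash
cat > h.py <<'E'
import numpy as np, cv2, pickle
from scipy.spatial.transform import Rotation as R
def K(c):
    f=210/np.tan(np.radians(c["fovy"])/2); return np.array([[f,0,c["cx"]],[0,f,c["cy"]],[0,0,1.]])
def pose(c,tcp=None,rot=None):
    if "rvec" in c:
        Rc=R.from_rotvec(c["rvec"]).as_matrix().T; return Rc, -Rc@np.array(c["tvec"])
    Rt=R.from_euler('xyz',rot).as_matrix(); M=np.array(c["mount"])
    return Rt@M[:3,:3], Rt@M[:3,3]+np.array(tcp)
def onplane(c,px,z,tcp=None,rot=None):
    Rc,o=pose(c,tcp,rot)
    n=cv2.undistortPoints(np.array(px,float).reshape(-1,1,2),K(c),np.array(c["dist"])).reshape(-1,2)
    d=np.c_[n,np.ones(len(n))]@Rc.T
    return o+d*((z-o[2])/d[:,2])[:,None]
def proj(c,P,tcp=None,rot=None):
    Rc,o=pose(c,tcp,rot)
    return cv2.projectPoints(np.array(P,float).reshape(-1,3),cv2.Rodrigues(Rc.T)[0],-Rc.T@o,K(c),np.array(c["dist"]))[0].reshape(-1,2)
def circ(p):
    A=np.c_[2*p[:,:2],np.ones(len(p))]; s=np.linalg.lstsq(A,(p[:,:2]**2).sum(1),rcond=None)[0]
    return s[:2],np.sqrt(s[2]+s[:2]@s[:2])
E
cat > m1.py <<'E'
from h import *
from plant import viewer
T=viewer.camera("top"); S=viewer.camera("scene")
ht=np.array([(265,120),(322,117),(377,131),(425,163),(460,206),(483,260),(484,316),(471,372),(442,421),(397,457),(344,477),(287,481),(232,465),(183,434),(146,388),(125,334),(121,277),(136,222),(168,174),(212,140)])/8.+[310,130]-.5
hs=np.array([(212,131),(264,111),(317,106),(370,114),(416,138),(451,172),(470,215),(474,264),(459,312),(430,355),(384,391),(331,411),(275,418),(219,408),(173,382),(137,348),(119,299),(118,250),(134,203),(169,163)])/7.+[150,185]-.5
for n,c,h,lug in (("top",T,ht,np.array((498,425))/8+[309.5,129.5]),("scene",S,hs,np.array((223,91))/7+[149.5,184.5])):
    p=onplane(c,h,54); q,r=circ(p); l=onplane(c,lug,47)[0]
    print(n,"cam",pose(c)[1].round(),"centre",q.round(1),r.round(1),"lug",l.round(1),"lugang",np.arctan2(*(l[:2]-q)[::-1]).round(3), np.hypot(*(l[:2]-q)).round(1))
    # mean angle phase of sleeves mod 18deg
    a=np.arctan2(p[:,1]-q[1],p[:,0]-q[0]); print("phase deg",np.degrees(np.angle(np.exp(20j*a).mean()))/20)
ti=np.array([(34,470),(386,561),(207,508),(210,488)])/4+[104.5,94.5]
si=np.array([(568,238),(315,24),(424,142),(436,129)])/3+[269.5,224.5]
for n,c,p,tip in (("top",T,ti,np.array((254,350))/4+[104.5,94.5]),("scene",S,si,np.array((342,226))/3+[269.5,224.5])):
    w=onplane(c,p,100); print(n,"front corners,mark ends",w[:,:2].round(1)," tip",onplane(c,tip,106)[0].round(1))
    d=w[1]-w[0]; print("front dir",np.degrees(np.arctan2(d[1],d[0])),np.hypot(*d[:2]))
# flange/well circles
wt=np.array([(252,211),(384,348),(320,232),(133,290),(116,350),(150,440),(205,480),(260,487),(330,458),(370,410)])/4+[104.5,94.5]
print("well top",circ(onplane(T,wt,100)))
ft=np.array([(255,306),(300,352),(255,398),(209,352),(222,320),(222,385),(288,385)])/4+[104.5,94.5]
print("flange top",circ(onplane(T,ft,78)))
fs=np.array([(335,198),(292,238),(335,279),(376,238),(305,212),(305,268),(366,265)])/3+[269.5,224.5]
print("flange scene",circ(onplane(S,fs,78)))
# handle top
hc=np.array([(262,222),(395,312)])/8+[309.5,129.5]; print("handle",onplane(T,hc,100))
for k,c,p in (("can",T,(262,108)),("bottle",T,(281,157)),("small",T,(281,222)),("jar",T,(411,173)),("rack",T,(367,237))): print(k,onplane(c,p,80).round())
E
python3 m1.py
```

```text
top cam [ 396. -102. 1660.] centre [ 597.5 -300.9] 71.0 lug [ 547.1 -375.6   47. ] lugang -2.165 90.2
phase deg -7.569653084070386
scene cam [1052.  223. 1205.] centre [ 601.  -302.5] 71.0 lug [ 549.4 -377.2   47. ] lugang -2.176 90.8
phase deg -7.644662815174068
top front corners,mark ends [[475.1 418.6]
 [400.  148. ]
 [442.9 283.5]
 [457.9 280.9]]  tip [560.4 244.2 106. ]
front dir -105.51446706102392 280.85797773556135
scene front corners,mark ends [[479.1 418. ]
 [403.3 151.3]
 [459.5 278.8]
 [443.2 283.2]]  tip [565.4 248.6 106. ]
front dir -105.87182085568168 277.30354802021793
well top (array([561.84566921, 248.99989774]), np.float64(103.44134487013581))
flange top (array([561.67300432, 249.99221813]), np.float64(35.647768109226135))
flange scene (array([566.63916251, 248.05053266]), np.float64(34.82893584940858))
handle [[ 620.7032655  -280.40484479  100.        ]
 [ 585.55710007 -329.30674874  100.        ]]
can [[782. -43.  80.]]
bottle [[629. -97.  80.]]
small [[432. -91.  80.]]
jar [[ 571. -493.   80.]]
rack [[ 380. -350.   80.]]
```

Top crop: the chosen one is white with a grey slab handle, lug at about (372,183), 20 sleeves, so it is the right carousel. I place it at about (599,-302) with yaw 55°, and the spindle at about (564,249) with sampler yaw −15.7°. I'll look at the spindle first with the wrist camera.

```bash
cat > go.py <<'E'
import sys; from h import *; from plant import sense
s=sense(); Rt=R.from_euler('xyz',s["eef_rot"]).as_matrix(); 
t=[float(v) for v in sys.argv[1:5]]
d=Rt.T@(np.array(t[:3])-s["tcp_pos"])
x=Rt[:,0]; yaw=np.degrees(np.arctan2(x[1],x[0])); dz=-(t[3]-yaw); dz=(dz+180)%360-180
tilt=R.from_matrix(Rt.T@R.from_euler('xyz',[np.pi,0,np.radians(t[3])]).as_matrix()).as_rotvec(degrees=True)
print("t",s["t"],"tcp",s["tcp_pos"].round(1),"yaw",yaw.round(2),"q",s["joint_pos"].round(2),"F",s["contact_force"].round(1),"M",s["wrist_torque"].round(2),"gap",round(s["finger_gap"],1))
print("shift",d.round(2),"turn",dz.round(2),"rv",tilt.round(2),"dist",np.linalg.norm(d).round(1))
E
```

Call:
{"name": "servo_tool", "arguments": {"targets": "0 0 -8 36 -31 0 1; 0 0 -16 72 -62 0 1; 0 0 -24 108 -93 0 1; 0 0 -32 144 -124 0 1; 0 0 -40 180 -155 0 1"}}

```text
t: 0.75
tcp_pos: [296.3, -284.2, 207.9]
eef_rot: [3.141, 0.0, 1.053]
contact_force: [-0.2, -0.1, 0.3]
finger_gap: 85.0
```

```bash
python3 go.py 583 214 200 110
```

```text
t 0.75 tcp [ 296.3 -284.2  207.9] yaw 60.34 q [-0.96  0.07 -0.3   1.21  0.    1.12] F [-0.2 -0.1  0.3] M [-0.04 -0.02 -0.08] gap 85.0
shift [574.82   2.52   7.88] turn -49.66 rv [ 2.000e-02  1.000e-02 -4.966e+01] dist 574.9
```

Call:
{"name": "servo_tool", "arguments": {"targets": "0 0 -8 48 0 0 1; 0 0 -16 96 0 0 1; 0 0 -24 144 0 0 1; 0 0 -32 192 0 0 1; 0 0 -40 240 0 0 1"}}

```text
t: 1.25
tcp_pos: [416.4, -76.0, 208.1]
eef_rot: [3.141, 0.0, 1.752]
contact_force: [1.5, -1.0, 0.7]
finger_gap: 85.3
```

```bash
python3 go.py 583 214 190 110
```

```text
t 1.25 tcp [416.4 -76.  208.1] yaw 100.37 q [-0.37  0.09 -0.27  1.21 -0.    1.02] F [ 1.5 -1.   0.7] M [-0.1  -0.    0.02] gap 85.3
shift [255.28 216.13  18.09] turn -9.63 rv [ 0.03  0.02 -9.63] dist 335.0
```

Call:
{"name": "servo_tool", "arguments": {"targets": "0 0 -3 36 30 0 1; 0 0 -6 72 60 0 1; 0 0 -9 108 90 4 1; 0 0 -10 144 121 8 1; 0 0 -10 180 152 12 1"}}

```text
t: 1.75
tcp_pos: [534.6, 127.9, 195.7]
eef_rot: [3.141, 0.0, 1.922]
contact_force: [1.5, -0.7, -0.4]
finger_gap: 85.8
```

```bash
python3 go.py 583 214 190 110
```

```text
t 1.75 tcp [534.6 127.9 195.7] yaw 110.1 q [ 0.09  0.31 -0.01  1.25 -0.    1.31] F [ 1.5 -0.7 -0.4] M [-0.13 -0.03 -0.03] gap 85.8
shift [64.26 75.01  5.72] turn 0.1 rv [0.01 0.01 0.1 ] dist 98.9
```

Call:
{"name": "servo_tool", "arguments": {"targets": "0 0 0 28 33 3 1; 0 0 0 52 60 6 1; 0 0 0 64 75 6 1; 0 0 0 64 75 6 1"}}

```text
t: 2.15
tcp_pos: [583.2, 213.6, 188.9]
eef_rot: [-3.141, -0.0, 1.923]
contact_force: [-0.5, -1.3, -0.4]
finger_gap: 85.1
```

```bash
cat > snap.py <<'E'
import sys; from h import *; from plant import sense, viewer
n=sys.argv[1]; s=sense(); c=viewer.camera("wrist")
pickle.dump((c,s["tcp_pos"],s["eef_rot"]),open(f"pics/{n}.pkl","wb")); cv2.imwrite(f"pics/{n}.png",c["color"][:,:,::-1])
if len(sys.argv)>2:
    x0,y0,x1,y1,k=[int(float(v)) for v in sys.argv[2:7]]
    cv2.imwrite(f"pics/{n}_c.png",cv2.resize(c["color"][y0:y1,x0:x1,::-1],None,fx=k,fy=k,interpolation=cv2.INTER_CUBIC))
print(s["t"],s["tcp_pos"],s["eef_rot"])
print("seat/tip expected px",proj(c,[[564,249,78],[564,249,106]],s["tcp_pos"],s["eef_rot"]).round())
E
python3 snap.py w1
```

```text
2.15 [583.15475026 213.58930971 188.8689723 ] [-3.14078559e+00 -3.74315076e-04  1.92275539e+00]
seat/tip expected px [[275. 155.]
 [274. 160.]]
```

View pics/w1.png

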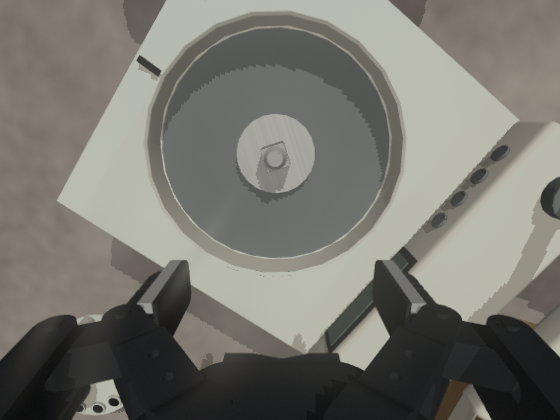

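```bash
python3 - <<'E'
import cv2
i=cv2.imread("pics/w1.png"); cv2.imwrite("pics/w1c.png",cv2.resize(i[105:200,230:325],None,fx=6,fy=6,interpolation=cv2.INTER_CUBIC))
cv2.imwrite("pics/w1d.png",cv2.resize(i[0:290,50:450],None,fx=2,fy=2,interpolation=cv2.INTER_CUBIC))
E
```

```text
(no output)
```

View pics/w1c.png

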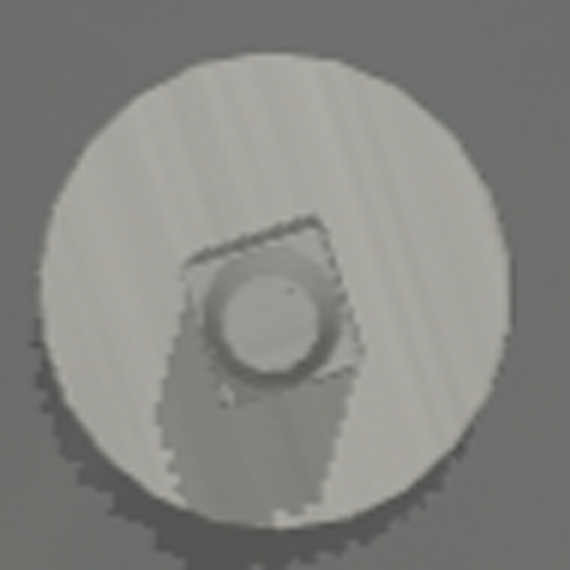

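View pics/w1d.png

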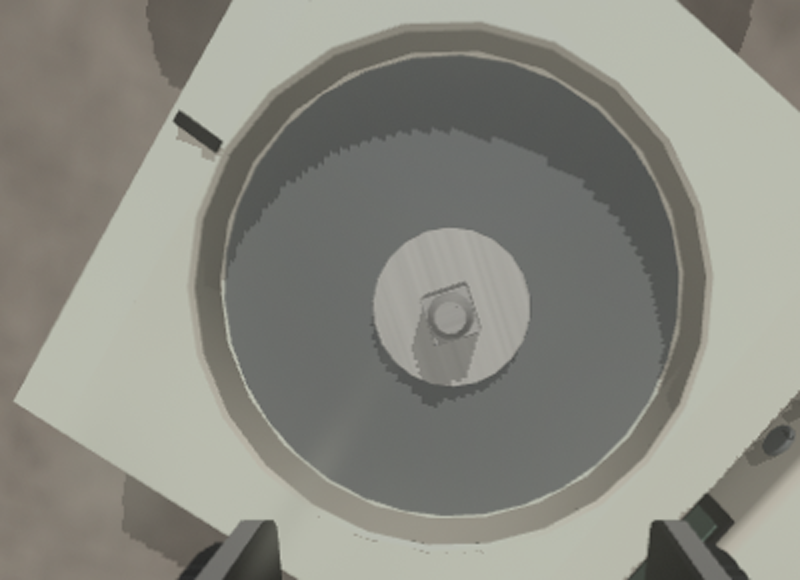

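```bash
python3 - <<'E'
from h import *
c,tcp,rot=pickle.load(open("pics/w1.pkl","rb"))
o=lambda p,z:onplane(c,p,z,tcp,rot)
A=lambda p:np.array(p,float)/6+[229.5,104.5]
sq=o(A([(190,266),(320,224),(362,350),(228,402)]),100); print(sq[:,:2].round(1),sq.mean(0).round(1))
for i in range(4):
    d=sq[(i+1)%4]-sq[i]; print(np.degrees(np.arctan2(d[1],d[0])).round(1)%90,np.hypot(*d[:2]).round(1))
print("conetop",o(A([(270,322)]),106).round(1))
fl=o(A([(276,53),(512,290),(41,300),(130,110),(430,110),(100,455),(470,430),(60,200),(500,220)]),78); print("flange",circ(fl))
D=lambda p:np.array(p,float)/2+[49.5,-.5]
w=o(D([(400,25),(480,23),(555,45),(620,85),(670,143),(702,205),(711,277),(703,347),(197,350),(190,290),(200,205),(228,140),(275,85),(335,45)]),100); print("well",circ(w))
m=o(D([(177,118),(220,147)]),100); print("mark",m.round(1))
q=circ(fl)[0]; 
for z in m: print(np.degrees(np.arctan2(*(q-z[:2])[::-1])), np.hypot(*(q-z[:2])))
e=o(D([(16,402),(232,0)]),100); d=e[1]-e[0]; print("front",np.degrees(np.arctan2(d[1],d[0])), e)
E
```

```text
[[551.4 252.8]
 [565.9 264. ]
 [577.1 250.2]
 [562.4 237.2]] [564.2 251.  100. ]
37.8 18.3
39.0 17.8
41.400000000000006 19.7
35.0 19.1
conetop [[564.  250.2 106. ]]
flange (array([564.46997724, 249.78813056]), np.float64(34.71392831821936))
well (array([563.50747606, 250.70022723]), np.float64(105.8206628120695))
mark [[442.2 284.5 100. ]
 [460.1 280.1 100. ]]
-15.8503916294098 127.11034835956222
-16.19248576714126 108.73111178575074
front 74.30578737838944 [[401.90306211 151.94501962 100.        ]
 [451.81667759 329.58723955 100.        ]]
```

```bash
python3 go.py 622 -269 190 235.4
```

```text
t 2.2 tcp [582.6 212.4 189.2] yaw 110.12 q [ 0.22  0.44  0.17  1.3  -0.    1.44] F [-0.9 -0.3  0.1] M [-0.04  0.01 -0.02] gap 85.5
shift [-465.52 -128.64   -0.72] turn -125.28 rv [-2.0000e-02 -6.0000e-02 -1.2528e+02] dist 483.0
```

Call:
{"name": "servo_tool", "arguments": {"targets": "0 0 -8.4 -47 -13 0 1; 0 0 -16.8 -94 -26 0 1; 0 0 -25.2 -141 -39 0 1; 0 0 -33.6 -188 -52 0 1; 0 0 -42 -235 -65 0 1"}}

```text
t: 2.7
tcp_pos: [600.6, -26.2, 190.3]
eef_rot: [3.142, 0.0, 2.634]
contact_force: [0.8, 0.1, 0.0]
finger_gap: 85.3
```

```bash
python3 go.py 622 -269 190 235.4
```

```text
t 2.7 tcp [600.6 -26.2 190.3] yaw 150.9 q [-0.18  0.4   0.11  1.28 -0.    0.33] F [0.8 0.1 0. ] M [ 0.07 -0.04  0.04] gap 85.3
shift [-136.79 -201.74    0.38] turn -84.5 rv [-1.00e-02  2.00e-02 -8.45e+01] dist 243.7
```

Call:
{"name": "servo_tool", "arguments": {"targets": "0 0 -8.4 -24 -38 0 1; 0 0 -16.8 -52 -77 0 1; 0 0 -25.2 -79 -116 0 1; 0 0 -33.6 -107 -156 0 1; 0 0 -42 -130 -192 0 1"}}

```text
t: 3.2
tcp_pos: [619.4, -257.8, 190.2]
eef_rot: [-3.141, -0.0, -2.917]
contact_force: [0.6, 0.7, 0.5]
finger_gap: 85.3
```

```bash
python3 go.py 622 -269 190 235.4
```

```text
t 3.2 tcp [ 619.4 -257.8  190.2] yaw -167.13 q [-0.52  0.53  0.33  1.37 -0.   -0.74] F [0.6 0.7 0.5] M [ 0.02  0.02 -0.01] gap 85.3
shift [-1.000e-02 -1.151e+01  1.600e-01] turn -42.53 rv [-2.000e-02 -1.000e-02 -4.253e+01] dist 11.5
```

Call:
{"name": "servo_tool", "arguments": {"targets": "0 0 -8.5 0 -8 0 1; 0 0 -17 0 -11 0 1; 0 0 -25.5 0 -11 0 1; 0 0 -34 0 -11 0 1; 0 0 -42.5 0 -11 0 1"}}

```text
t: 3.7
tcp_pos: [621.9, -266.2, 190.2]
eef_rot: [3.142, -0.0, -2.175]
contact_force: [-0.2, 0.6, -0.7]
finger_gap: 85.7
```

Call:
{"name": "servo_tool", "arguments": {"targets": "0 0 0 0 0 0 1"}}

```text
t: 3.8
tcp_pos: [622.1, -266.0, 190.2]
eef_rot: [-3.142, -0.0, -2.178]
contact_force: [-0.4, -0.6, 0.7]
finger_gap: 85.3
```

```bash
python3 snap.py w2 130 30 430 280 2;  python3 go.py 599 -302 200 235.4
```

```text
3.8 [ 622.0511706  -266.03264736  190.18591012] [-3.14157390e+00 -1.52817680e-04 -2.17820391e+00]
seat/tip expected px [[541. 486.]
 [558. 510.]]
t 3.85 tcp [ 622.2 -265.9  190.2] yaw -125.12 q [-0.52  0.54  0.35  1.38 -0.   -1.48] F [ 0.3  0.4 -0.2] M [0.04 0.   0.05] gap 85.6
shift [42.87 -1.76 -9.79] turn -0.52 rv [-0.01 -0.   -0.52] dist 44.0
```

View pics/w2.png

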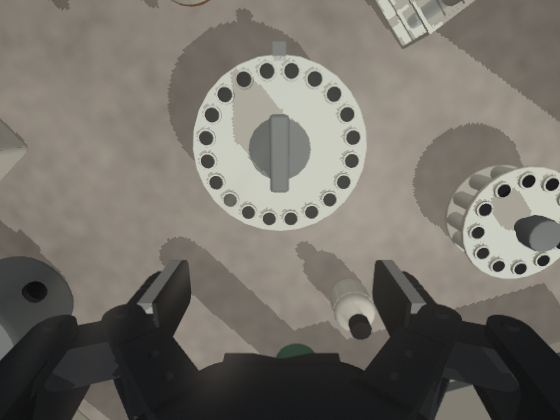

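View pics/w2_c.png

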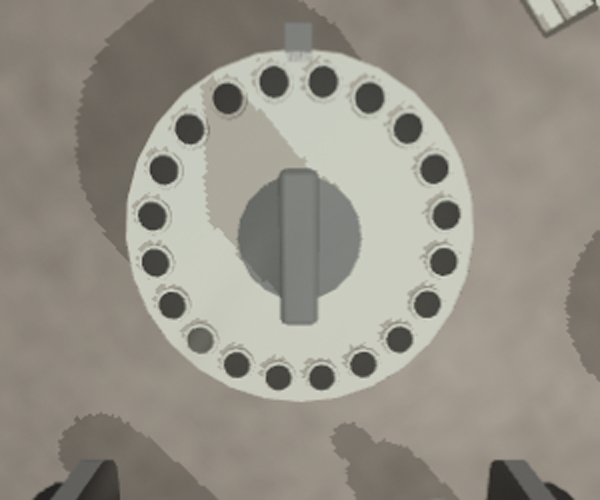

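```bash
python3 - <<'E'
from h import *
c,tcp,rot=pickle.load(open("pics/w2.pkl","rb"))
o=lambda p,z:onplane(c,p,z,tcp,rot)
D=lambda p:np.array(p,float)/2+[129.75,29.75]
h=[(274,82),(323,82),(370,98),(408,129),(435,169),(446,216),(444,262),(427,305),(400,340),(364,365),(322,378),(278,378),(237,365),(201,341),(172,306),(155,263),(151,216),(163,170),(190,129),(228,99)]
p=o(D(h),54);q,r=circ(p);a=np.arctan2(*(p[:,:2]-q).T[::-1]);print(q,r,"phase",np.degrees(np.angle(np.exp(20j*a).mean()))/20)
l=o(D([(298,35)]),50)[0];print("lug",l,np.degrees(np.arctan2(*(l[:2]-q)[::-1])))
ht=o(D([(299,170),(299,322)]),100);print("handle",ht,ht.mean(0),np.degrees(np.arctan2(*(ht[0]-ht[1])[1::-1])),np.hypot(*(ht[0]-ht[1])[:2]))
E
```

```text
[ 599.2384315  -301.09267523] 70.73634484161784 phase -7.61460660721973
lug [ 548.2871136  -375.15419029   50.        ] -124.52639404362833
handle [[ 581.13913115 -326.83069947  100.        ]
 [ 616.27006745 -276.48708287  100.        ]] [ 598.7045993  -301.65889117  100.        ] -124.90822328612396 61.38943245592774
```

```bash
python3 go.py 599.2 -301.2 62 235.4
```

```text
t 3.85 tcp [ 622.2 -265.9  190.2] yaw -125.12 q [-0.52  0.54  0.35  1.38 -0.   -1.48] F [ 0.3  0.4 -0.2] M [0.04 0.   0.05] gap 85.6
shift [ 42.08  -1.45 128.21] turn -0.52 rv [-0.01 -0.   -0.52] dist 135.0
```

Call:
{"name": "servo_tool", "arguments": {"targets": "0 0 -0.5 25 -1 25 1; 0 0 -0.5 42 -1.5 60 1; 0 0 -0.5 42 -1.5 95 1; 0 0 -0.5 42 -1.5 120 1; 0 0 -0.5 42 -1.5 128 1", "newtons": 60}}

```text
t: 4.35
tcp_pos: [598.5, -300.3, 59.6]
eef_rot: [3.138, -0.0, -2.176]
contact_force: [-0.9, -0.1, 0.1]
finger_gap: 85.5
```

Call:
{"name": "servo_tool", "arguments": {"targets": "0 0 0 0 0 0 1; 0 0 0 0 0 0 1"}}

```text
t: 4.55
tcp_pos: [600.7, -301.1, 63.3]
eef_rot: [-3.14, -0.0, -2.172]
contact_force: [-0.7, -0.3, -0.1]
finger_gap: 85.5
```

```bash
python3 go.py 599.2 -301.2 62 235.4
```

```text
t 4.55 tcp [ 600.7 -301.1   63.3] yaw -124.47 q [-0.59  0.58  0.07  1.06 -0.   -1.55] F [-0.7 -0.3 -0.1] M [-0.   -0.02 -0.01] gap 85.5
shift [0.93 1.2  1.32] turn 0.13 rv [-0.1  -0.    0.13] dist 2.0
```

Call:
{"name": "servo_tool", "arguments": {"targets": "0 0 0 0 0 0 1; 0 0 0 0 0 0 1; 0 0 0 0 0 0 1"}}

```text
t: 4.85
tcp_pos: [600.5, -300.9, 62.5]
eef_rot: [-3.141, 0.0, -2.171]
contact_force: [-0.4, 1.1, 0.2]
finger_gap: 85.5
```

```bash
python3 go.py 599.2 -301.2 62 235.4
```

```text
t 4.85 tcp [ 600.5 -300.9   62.5] yaw -124.4 q [-0.59  0.58  0.07  1.06  0.   -1.56] F [-0.4  1.1  0.2] M [-0.01 -0.02 -0.06] gap 85.5
shift [0.99 0.85 0.53] turn 0.2 rv [-0.05  0.    0.2 ] dist 1.4
```

Close, correcting the small offset.

Call:
{"name": "servo_tool", "arguments": {"targets": "0 0 0.2 1 0.8 0.5 1; 0 0 0.2 1 0.8 0.5 0.4; 0 0 0.2 1 0.8 0.5 0.1; 0 0 0.2 1 0.8 0.5 0; 0 0 0.2 1 0.8 0.5 0", "newtons": 60}}

```text
t: 5.35
tcp_pos: [598.9, -301.1, 61.3]
eef_rot: [3.141, -0.0, -2.175]
contact_force: [0.2, 0.9, -0.0]
finger_gap: 28.3
```

Call:
{"name": "servo_tool", "arguments": {"targets": "0 0 0 0 0 0 0; 0 0 0 0 0 0 0; 0 0 0 0 0 0 0"}}

```text
t: 5.65
tcp_pos: [599.2, -301.2, 61.5]
eef_rot: [-3.141, 0.0, -2.175]
contact_force: [1.2, -1.2, 0.2]
finger_gap: 14.7
```

```bash
python3 go.py 599.2 -301.2 192 235.4
```

```text
t 5.65 tcp [ 599.2 -301.2   61.5] yaw -124.59 q [-0.59  0.58  0.07  1.06  0.   -1.55] F [ 1.2 -1.2  0.2] M [-0.17 -0.29 -0.02] gap 14.7
shift [-4.0000e-02 -5.0000e-02 -1.3051e+02] turn 0.01 rv [-0.03  0.    0.01] dist 130.5
```

Call:
{"name": "servo_tool", "arguments": {"targets": "0 0 0 0 0 -8 0; 0 0 0 0 0 -30 0; 0 0 0 0 0 -65 0; 0 0 0 0 0 -100 0; 0 0 0 0 0 -130 0"}}

```text
t: 6.15
tcp_pos: [598.6, -300.8, 193.5]
eef_rot: [-3.142, -0.0, -2.174]
contact_force: [0.8, -0.5, -3.6]
finger_gap: 14.3
```

```bash
python3 snap.py w3;python3 go.py 564.3 250 200 128
```

```text
6.15 [ 598.59088808 -300.83872185  193.49914629] [-3.14150220e+00 -3.03308090e-08 -2.17445252e+00]
seat/tip expected px [[530. 504.]
 [546. 529.]]
t 6.2 tcp [ 599.7 -301.6  198.2] yaw -124.59 q [-0.59  0.52  0.34  1.38  0.   -1.55] F [-2.4 -0.3  2.1] M [0.1  0.09 0.01] gap 14.6
shift [-433.99  342.27   -3.67] turn 107.41 rv [ -0.22   0.31 107.41] dist 552.7
```

View pics/w3.png

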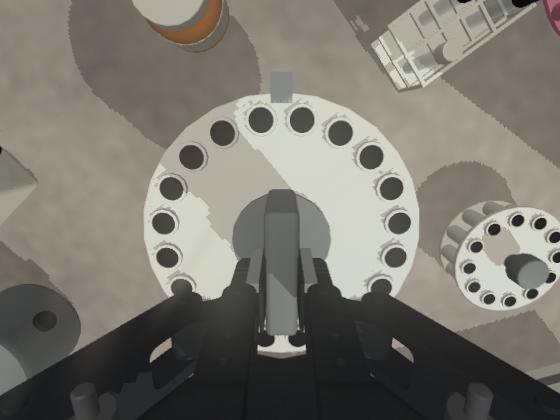

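Call:
{"name": "servo_tool", "arguments": {"targets": "0 0 3 -12 9 0 0; 0 0 9 -36 28 0 0; 0 0 16 -65 51 0 0; 0 0 23 -94 74 0 0; 0 0 30 -123 97 0 0"}}

```text
t: 6.7
tcp_pos: [588.2, -143.3, 191.4]
eef_rot: [3.141, -0.001, -2.703]
contact_force: [0.5, -0.1, -3.3]
finger_gap: 14.7
```

```bash
python3 go.py 564.3 250 200 128
```

```text
t 6.7 tcp [ 588.2 -143.3  191.4] yaw -154.9 q [-0.37  0.41  0.13  1.29  0.   -0.81] F [ 0.5 -0.1 -3.3] M [ 0.01 -0.02 -0.03] gap 14.7
shift [-145.22  366.28   -8.48] turn 77.1 rv [ 1.00e-02 -5.00e-02  7.71e+01] dist 394.1
```

Call:
{"name": "servo_tool", "arguments": {"targets": "0 0 7 -14 36 -1 0; 0 0 14 -28 72 -2 0; 0 0 22 -42 108 -3 0; 0 0 30 -57 144 -4 0; 0 0 38 -71 180 -6 0"}}

```text
t: 7.2
tcp_pos: [575.1, 49.9, 197.4]
eef_rot: [-3.141, -0.001, 2.916]
contact_force: [0.8, -0.6, -3.5]
finger_gap: 14.6
```

```bash
python3 go.py 564.3 250 195 128
```

```text
t 7.2 tcp [575.1  49.9 197.4] yaw 167.08 q [-0.05  0.36  0.06  1.28  0.    0.17] F [ 0.8 -0.6 -3.5] M [ 0.   -0.04 -0.1 ] gap 14.6
shift [ 55.25 192.67   2.46] turn 39.08 rv [-2.000e-02 -4.000e-02  3.908e+01] dist 200.4
```

Call:
{"name": "servo_tool", "arguments": {"targets": "0 0 8 11 38 0 0; 0 0 16 22 76 0 0; 0 0 24 32 112 0 0; 0 0 32 42 145 0 0; 0 0 37 49 170 0 0"}}

```text
t: 7.7
tcp_pos: [564.1, 226.8, 197.4]
eef_rot: [-3.141, -0.001, 2.272]
contact_force: [0.1, 0.2, -3.4]
finger_gap: 14.0
```

Call:
{"name": "servo_tool", "arguments": {"targets": "0 0 0 0 0 0 0; 0 0 0 0 0 0 0"}}

```text
t: 7.9
tcp_pos: [564.6, 225.1, 197.2]
eef_rot: [-3.141, -0.0, 2.278]
contact_force: [-0.5, -1.0, -4.1]
finger_gap: 14.5
```

```bash
python3 go.py 564.3 250 195 128
```

```text
t 7.9 tcp [564.6 225.1 197.2] yaw 130.53 q [ 0.25  0.41  0.15  1.31 -0.    1.11] F [-0.5 -1.  -4.1] M [-0.05 -0.04 -0.03] gap 14.5
shift [19.09 15.93  2.23] turn 2.53 rv [-0.05 -0.01  2.53] dist 25.0
```

Call:
{"name": "servo_tool", "arguments": {"targets": "0 0 1 7 6 2 0; 0 0 2.5 14 12 8 0; 0 0 2.5 19 16 14 0; 0 0 2.5 19 16 20 0; 0 0 2.5 19 16 22 0"}}

```text
t: 8.4
tcp_pos: [564.6, 249.0, 174.6]
eef_rot: [-3.14, -0.0, 2.233]
contact_force: [0.5, -0.0, -3.6]
finger_gap: 14.3
```

Call:
{"name": "servo_tool", "arguments": {"targets": "0 0 0 0 0 0 0; 0 0 0 0 0 0 0; 0 0 0 0 0 0 0; 0 0 0 0 0 0 0"}}

```text
t: 8.8
tcp_pos: [565.0, 249.6, 175.6]
eef_rot: [3.141, 0.0, 2.232]
contact_force: [-1.0, 1.0, -3.9]
finger_gap: 14.6
```

```bash
python3 snap.py w4;python3 go.py 564.3 250 168 128
```

```text
8.8 [565.02659631 249.6140998  175.62720379] [3.14125699e+00 1.84129257e-04 2.23239876e+00]
seat/tip expected px [[280. 203.]
 [279. 212.]]
t 8.85 tcp [565.  249.7 175.6] yaw 127.91 q [ 0.28  0.43  0.13  1.26 -0.    1.19] F [ 0.5  0.4 -3.3] M [-0.05 -0.   -0.05] gap 14.7
shift [ 0.71 -0.35  7.59] turn -0.09 rv [ 0.02  0.01 -0.09] dist 7.6
```

View pics/w4.png

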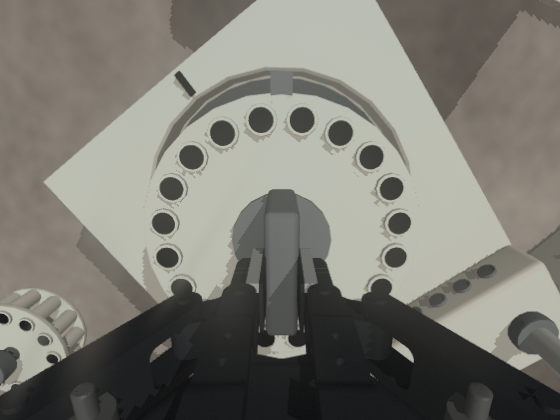

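```bash
python3 - <<'E'
import cv2
i=cv2.imread("pics/w4.png"); cv2.imwrite("pics/w4c.png",cv2.resize(i[50:320,140:430],None,fx=2.7,fy=2.2,interpolation=cv2.INTER_CUBIC)[:, :])
E
```

```text
(no output)
```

View pics/w4c.png

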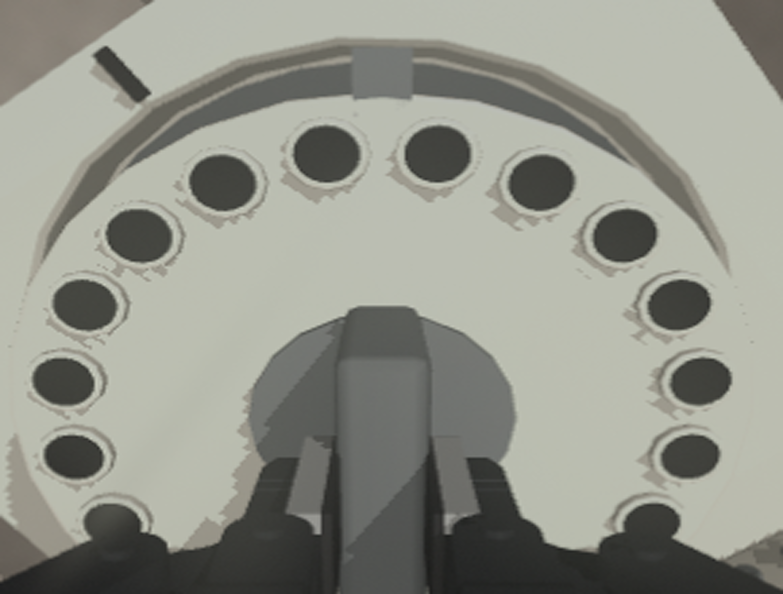

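```bash
python3 - <<'E'
from h import *
c,tcp,rot=pickle.load(open("pics/w4.pkl","rb"))
D=lambda p:np.array(p,float)/[2.7,2.2]+[139.7,49.7]
w=onplane(c,D([(45,238),(82,168),(150,105),(235,62),(340,38),(440,42),(542,68),(625,112),(690,180),(728,250)]),100,tcp,rot)[:,:2]
print("well",circ(w))
from scipy.optimize import least_squares
print(least_squares(lambda s:np.hypot(*(w-s).T)-105,[564,250]).x)
h=onplane(c,D([(327,154),(438,154),(541,183),(625,236),(679,305),(700,381),(690,457),(73,457),(63,381),(85,304),(138,236),(222,183)]),tcp[2]-61.5+54,tcp,rot)
print("car",circ(h)); 
m=onplane(c,D([(103,50),(145,97)]),100,tcp,rot); print(m)
E
```

```text
well (array([564.2176409 , 251.29229052]), np.float64(105.25559930592486))
[564.02817048 251.54590427]
car (array([564.30789001, 250.68304382]), np.float64(70.37809124253117))
[[443.00392046 285.60900337 100.        ]
 [459.96573918 280.33007956 100.        ]]
```

```bash
python3 go.py 564.8 250.3 163.5 128
```

```text
t 8.85 tcp [565.  249.7 175.6] yaw 127.91 q [ 0.28  0.43  0.13  1.26 -0.    1.19] F [ 0.5  0.4 -3.3] M [-0.05 -0.   -0.05] gap 14.7
shift [ 0.64  0.23 12.09] turn -0.09 rv [ 0.02  0.01 -0.09] dist 12.1
```

Call:
{"name": "servo_tool", "arguments": {"targets": "0 0 0 0.6 0.2 3 0; 0 0 0 0.6 0.2 6 0; 0 0 0 0.6 0.2 9 0; 0 0 0 0.6 0.2 12 0; 0 0 0 0.6 0.2 12 0"}}

```text
t: 9.35
tcp_pos: [564.5, 250.2, 162.8]
eef_rot: [-3.141, -0.0, 2.232]
contact_force: [0.6, -0.2, -3.6]
finger_gap: 14.5
```

Call:
{"name": "servo_tool", "arguments": {"targets": "0 0 0 0 0 1 0; 0 0 0 0 0 2 0; 0 0 0 0 0 3 0; 0 0 0 0 0 3 0"}}

```text
t: 9.75
tcp_pos: [564.7, 250.3, 160.3]
eef_rot: [-3.141, -0.0, 2.232]
contact_force: [0.2, -0.8, -4.1]
finger_gap: 14.2
```

```bash
python3 go.py 564.8 250.3 163.5 128
```

```text
t 9.75 tcp [564.7 250.3 160.3] yaw 127.91 q [ 0.29  0.44  0.09  1.23 -0.    1.19] F [ 0.2 -0.8 -4.1] M [-0.01 -0.05 -0.02] gap 14.2
shift [-0.06  0.1  -3.22] turn -0.09 rv [-0.01 -0.   -0.09] dist 3.2
```

Call:
{"name": "servo_tool", "arguments": {"targets": "0 0 0 0 0 1 0; 0 0 0 0 0 2 0; 0 0 0 0 0 2 0; 0 0 0 0 0 2 0"}}

```text
t: 10.15
tcp_pos: [564.7, 250.3, 158.4]
eef_rot: [-3.142, 0.0, 2.232]
contact_force: [0.3, 0.2, -3.8]
finger_gap: 14.2
```

```bash
python3 go.py 564.8 250.3 163.5 128
```

```text
t 10.15 tcp [564.7 250.3 158.4] yaw 127.91 q [ 0.29  0.44  0.09  1.22 -0.    1.19] F [ 0.3  0.2 -3.8] M [0.04 0.01 0.02] gap 14.2
shift [-0.05  0.07 -5.11] turn -0.09 rv [-0.    0.   -0.09] dist 5.1
```

No contact; the square seems matched. I continue in small steps.

Call:
{"name": "servo_tool", "arguments": {"targets": "0 0 0 0 0 1 0; 0 0 0 0 0 2 0; 0 0 0 0 0 3 0; 0 0 0 0 0 3 0"}}

```text
t: 10.55
tcp_pos: [564.6, 250.3, 155.2]
eef_rot: [-3.141, -0.0, 2.232]
contact_force: [-0.6, -0.9, -3.9]
finger_gap: 14.5
```

Call:
{"name": "servo_tool", "arguments": {"targets": "0 0 0 0 0 1 0; 0 0 0 0 0 2 0; 0 0 0 0 0 3 0; 0 0 0 0 0 4 0; 0 0 0 0 0 4 0"}}

```text
t: 11.05
tcp_pos: [564.6, 250.3, 151.2]
eef_rot: [-3.141, -0.0, 2.232]
contact_force: [-0.3, -0.4, -3.1]
finger_gap: 14.0
```

```bash
python3 go.py 564.8 250.3 139.5 128
```

```text
t 11.05 tcp [564.6 250.3 151.2] yaw 127.91 q [ 0.29  0.44  0.08  1.2  -0.    1.19] F [-0.3 -0.4 -3.1] M [-0.03  0.01 -0.05] gap 14.0
shift [-0.09  0.13 11.74] turn -0.09 rv [-0.01 -0.   -0.09] dist 11.7
```

Call:
{"name": "servo_tool", "arguments": {"targets": "0 0 0 0 0 2 0; 0 0 0 0 0 4 0; 0 0 0 0 0 6 0; 0 0 0 0 0 8 0; 0 0 0 0 0 9 0"}}

```text
t: 11.55
tcp_pos: [564.6, 250.3, 142.1]
eef_rot: [-3.141, -0.0, 2.232]
contact_force: [-0.3, 0.7, -4.0]
finger_gap: 14.4
```

Call:
{"name": "servo_tool", "arguments": {"targets": "0 0 0 0 0 0.5 0; 0 0 0 0 0 1 0; 0 0 0 0 0 1.5 0; 0 0 0 0 0 1.5 0"}}

```text
t: 11.95
tcp_pos: [564.7, 250.3, 140.8]
eef_rot: [-3.142, -0.0, 2.232]
contact_force: [0.0, -0.1, -3.7]
finger_gap: 14.4
```

```bash
python3 go.py 564.8 250.3 139.5 128
```

```text
t 11.95 tcp [564.7 250.3 140.8] yaw 127.91 q [0.29 0.45 0.05 1.18 0.   1.19] F [ 0.  -0.1 -3.7] M [0.02 0.01 0.02] gap 14.4
shift [-0.07  0.07  1.33] turn -0.09 rv [-0.   -0.   -0.09] dist 1.3
```

Call:
{"name": "servo_tool", "arguments": {"targets": "0 0 0 0 0 0.5 0; 0 0 0 0 0 1 0; 0 0 0 0 0 1 0; 0 0 0 0 0 1 0"}}

```text
t: 12.35
tcp_pos: [564.7, 250.3, 139.9]
eef_rot: [3.142, -0.0, 2.232]
contact_force: [0.8, -0.2, -3.1]
finger_gap: 14.2
```

Call:
{"name": "servo_tool", "arguments": {"targets": "0 0 0 0 0 0.5 0; 0 0 0 0 0 0.8 0; 0 0 0 0 0 0.8 0; 0 0 0 0 0 0.8 0"}}

```text
t: 12.75
tcp_pos: [564.8, 250.3, 139.4]
eef_rot: [3.141, 0.0, 2.232]
contact_force: [-3.0, -0.9, 3.6]
finger_gap: 14.7
```

Call:
{"name": "servo_tool", "arguments": {"targets": "0 0 -3 0 0 -0.3 0; 0 0 -7 0 0 -0.3 0; 0 0 -11 0 0 -0.3 0; 0 0 -15 0 0 -0.3 0; 0 0 -19 0 0 -0.3 0"}}

```text
t: 13.25
tcp_pos: [564.6, 250.2, 139.5]
eef_rot: [-3.141, 0.0, 2.567]
contact_force: [-2.3, -1.8, 2.7]
finger_gap: 14.4
```

```bash
python3 go.py 564.8 250.3 139.5 164.2
```

```text
t 13.25 tcp [564.6 250.2 139.5] yaw 147.06 q [ 0.29  0.45  0.05  1.17 -0.    0.86] F [-2.3 -1.8  2.7] M [-0.42  0.52 -0.16] gap 14.4
shift [-0.08  0.22 -0.04] turn -17.14 rv [ -0.02   0.   -17.14] dist 0.2
```

Call:
{"name": "servo_tool", "arguments": {"targets": "0 0 -4 0 0 0 0; 0 0 -8 0 0 0 0; 0 0 -12 0 0 0 0; 0 0 -16 0 0 0 0; 0 0 -17.2 0 0 0 0"}}

```text
t: 13.75
tcp_pos: [564.7, 250.0, 139.5]
eef_rot: [-3.141, 0.0, 2.866]
contact_force: [-2.5, -3.8, 3.7]
finger_gap: 14.5
```

Call:
{"name": "servo_tool", "arguments": {"targets": "0 0 0 0 0 0 0; 0 0 0 0 0 0 0; 0 0 0 0 0 0 0"}}

```text
t: 14.05
tcp_pos: [564.7, 250.2, 139.5]
eef_rot: [-3.141, 0.0, 2.863]
contact_force: [-1.8, -4.1, 4.7]
finger_gap: 14.1
```

```bash
python3 go.py 564.8 250.3 139.5 164.2; python3 snap.py w5 130 40 430 290 2.5
```

```text
t 14.05 tcp [564.7 250.2 139.5] yaw 164.05 q [ 0.29  0.45  0.05  1.17 -0.    0.56] F [-1.8 -4.1  4.7] M [-0.95  0.55 -0.05] gap 14.1
shift [-0.05  0.16  0.02] turn -0.15 rv [-0.02  0.01 -0.15] dist 0.2
14.05 [564.7084847  250.16028801 139.51998288] [-3.14132808e+00  2.21994537e-04  2.86316703e+00]
seat/tip expected px [[279. 215.]
 [279. 227.]]
```

View pics/w5.png

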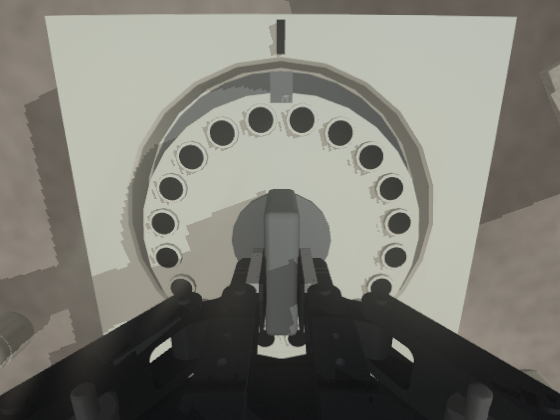

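View pics/w5_c.png

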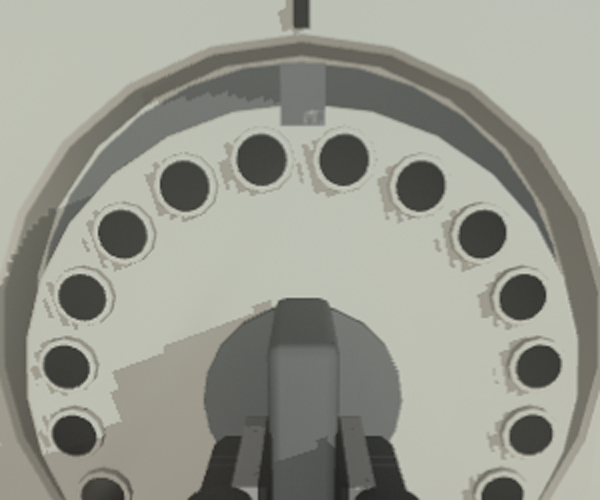

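```bash
python3 - <<'E'
from h import *
c,tcp,rot=pickle.load(open("pics/w5.pkl","rb"))
o=lambda p,z:onplane(c,p,z,tcp,rot)
D=lambda p:np.array(p,float)/2+[129.75,39.75]  # k was int(2.5)=2
h=o(D([(262,160),(343,160),(420,186),(482,234),(522,297),(538,366),(530,434),(74,434),(67,366),(82,297),(122,234),(185,186)]),132)
q,r=circ(h);a=np.arctan2(*(h[:,:2]-q).T[::-1]);print("car",q,r,"yaw mod9",np.degrees(np.angle(np.exp(20j*a).mean()))/20)
m=o([(280.7,21),(281,53)],100);print("mark",m.round(1))
print("mark dir",np.degrees(np.arctan2(*(q-m[0,:2])[::-1])),np.degrees(np.arctan2(*(q-m[1,:2])[::-1])))
l=o(D([(302.5,95)]),128)[0];print("lug",l,np.degrees(np.arctan2(*(q-l[:2])[::-1])))
w=o(D([(5,275),(27,210),(72,140),(132,88),(212,50),(300,37),(390,46),(465,80),(528,132),(573,200),(596,270)]),100);print("well",circ(w))
e=o([(46,16),(516,16.5)],100);d=e[0]-e[1];print("front",np.degrees(np.arctan2(d[1],d[0])))
E
```

```text
car [563.5459942  250.70605765] 70.19700704486011 yaw mod9 -6.982082228789612
mark [[443.2 285.  100. ]
 [459.9 280.4 100. ]]
mark dir -15.920951215710877 -16.006630429167267
lug [480.90549299 274.45880492 128.        ] -16.035846808291275
well (array([561.94011561, 251.20456698]), np.float64(103.63202937443944))
front -106.02228766496533
```

Call:
{"name": "servo_tool", "arguments": {"targets": "0 0 0 0 -0.4 0 0; 0 0 0 0 -0.4 0 0; 0 0 0 0 -0.4 0 0"}}

```text
t: 14.4
tcp_pos: [564.6, 250.0, 139.5]
eef_rot: [3.141, 0.0, 2.864]
contact_force: [-2.3, -2.6, 5.1]
finger_gap: 14.5
```

Call:
{"name": "servo_tool", "arguments": {"targets": "0 0 0 0 0 0 0.25; 0 0 0 0 0 0 0.4; 0 0 0 0 0 0 0.7; 0 0 0 0 0 0 1; 0 0 0 0 0 0 1"}}

```text
t: 14.9
tcp_pos: [564.6, 250.0, 139.3]
eef_rot: [3.142, -0.0, 2.864]
contact_force: [-0.2, 0.6, 1.1]
finger_gap: 76.2
```

Call:
{"name": "servo_tool", "arguments": {"targets": "0 0 0 0 0 0 1; 0 0 0 0 0 0 1; 0 0 0 0 0 -2 1"}}

```text
t: 15.2
tcp_pos: [564.5, 249.9, 141.3]
eef_rot: [-3.141, -0.0, 2.864]
contact_force: [-1.0, -0.7, -0.3]
finger_gap: 85.5
```

```bash
python3 snap.py w6; python3 go.py 600 240 240 164.2
```

```text
15.2 [564.48970411 249.88135854 141.26815266] [-3.14144319e+00 -3.18876413e-04  2.86419683e+00]
seat/tip expected px [[279. 214.]
 [279. 226.]]
t 15.25 tcp [564.7 249.9 141.8] yaw 164.11 q [0.28 0.45 0.05 1.18 0.   0.56] F [0.1 0.  0.6] M [ 0.06 -0.02  0.03] gap 85.2
shift [-36.72   0.16 -98.22] turn -0.09 rv [ 0.01  0.01 -0.09] dist 104.9
```

View pics/w6.png

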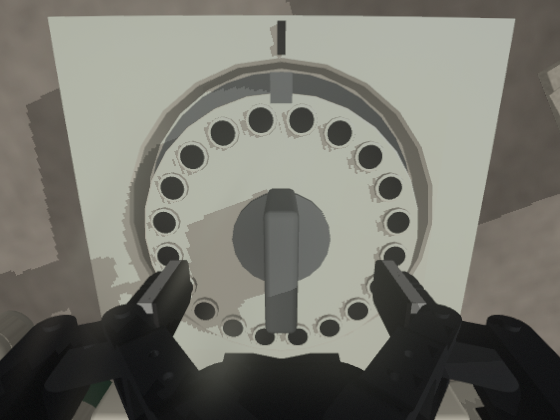

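Call:
{"name": "servo_tool", "arguments": {"targets": "0 0 0 0 0 -15 1; 0 0 0 0 0 -40 1; 0 0 0 0 0 -70 1; 0 0 0 -15 0 -100 1; 0 0 0 -30 0 -110 1"}}

```text
t: 15.75
tcp_pos: [594.3, 241.9, 254.9]
eef_rot: [3.139, 0.004, 2.865]
contact_force: [0.6, -0.2, -0.4]
finger_gap: 85.4
```

Call:
{"name": "servo_tool", "arguments": {"targets": "0 0 0 0 0 0 1; 0 0 0 0 0 0 1; 0 0 0 0 0 0 1; 0 0 0 0 0 0 1; 0 0 0 0 0 0 1"}}

```text
t: 16.25
tcp_pos: [592.9, 241.8, 251.1]
eef_rot: [-3.141, -0.001, 2.865]
contact_force: [-0.0, 0.9, -0.4]
finger_gap: 85.2
```

```bash
python3 snap.py w7 150 20 420 300 2; python3 - <<'E'
from plant import viewer; import cv2
for n in ("top","scene"):
    c=viewer.camera(n)["color"][:,:,::-1]; cv2.imwrite(f"pics/f_{n}.png",c)
E
```

```text
16.25 [592.94249524 241.8431938  251.09038716] [-3.14129713e+00 -5.30793536e-04  2.86454402e+00]
seat/tip expected px [[280. 158.]
 [280. 161.]]
```

View pics/w7_c.png

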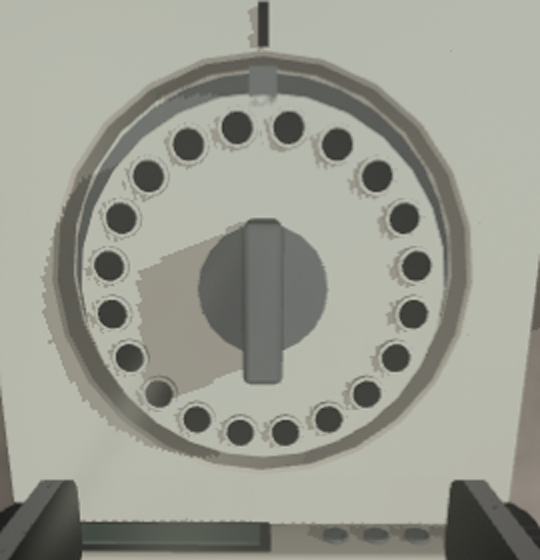

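View pics/f_scene.png

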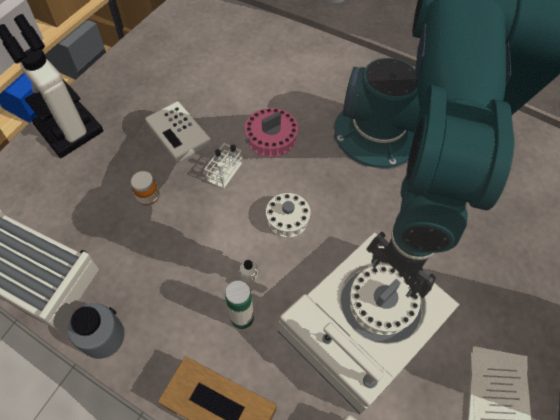

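```bash
python3 - <<'E'
from h import *
c,tcp,rot=pickle.load(open("pics/w7.pkl","rb"))
o=lambda p,z:onplane(c,p,z,tcp,rot)
D=lambda p:np.array(p,float)/2+[149.75,19.75]
h=D([(237,128),(288,127),(337,144),(377,176),(404,218),(416,266),(413,314),(396,358),(366,394),(328,420),(285,432),(240,433),(197,420),(159,394),(130,358),(112,314),(109,266),(121,218),(148,176),(188,144)])
for z in (132,154):
    p=o(h,z);q,r=circ(p);a=np.arctan2(*(p[:,:2]-q).T[::-1]);print(z,q,r,np.degrees(np.angle(np.exp(20j*a).mean()))/20-9)
q=circ(o(h,132))[0]
for px,z in (((263,45),100),((264,4),100),((263,82),128)):
    m=o(D([px]),z)[0];print(m.round(1),np.degrees(np.arctan2(*(q-m[:2])[::-1])))
E
```

```text
132 [563.91905646 250.32627778] 70.58409908000856 -15.870150507807068
154 [560.8569538  251.22102613] 65.12220557435306 -15.870150507807063
[459.5 280.2 100. ] -15.980156000878047
[443.4 285.3 100. ] -16.173638140963416
[479.1 274.7 128. ] -16.00930689693766
```

Fully home (the sleeve ring fits only at home height), yaw −15.9° against the mark at about −16°, and the gripper is clear.

```bash
python3 -c "
from plant import ticket; print(ticket.job_done())"
```

```text
the job is handed in; nothing more can be done
None
```

The large carousel is on the drive spindle, fully home on its flange, with its index lug pointing at the mark. It is released and the arm is clear. I handed the job in at about 16 s of the 64 s allowed.

- **Fit:** I read the spindle's angle from a wrist picture (about 38° modulo 90°) and lowered the carousel in small steps. It slid down without resistance. At flange height the force reading rose from about −3.7 N to +3.6 N. I then turned carousel and spindle 36° together to the mark; the readings stayed within a few newtons throughout.
- **Last checks:** The sleeve ring matches only the home height: its radius comes out at 70.6 mm there, against 65 mm for the unmatched position. The carousel's yaw reads −15.9° and the mark's direction reads −16.0 to −16.2°, so they agree to about 0.3°. In the last scene picture the other things are where they were.
- **Disagreements:** The two fixed cameras differed by up to about 5 mm on the spindle's position, so I used the wrist camera. Its own estimates of the well and spindle centre agreed to 1–2 mm, except one late well-circle fit that was 2–3 mm off, which I did not use.

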